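Nightcap set: tip three chilling stones from the pouring cup into the bedside tray

ROBOT

A 7-joint arm with a two-finger parallel gripper is mounted at the origin on the work surface. World frame = base frame: x ahead of the robot, y to its left, z up, the work surface at z = 0. Lengths are in m, angles in rad, forces in N, time in s.
With the tool pointing down it reaches from about 0.425 to 0.975 m from the base axis. Payload 16.7 kg.
Tool frame: the origin (TCP) lies midway between the tips of the shut fingers; the grasp point (between the pads) lies 19 mm behind it; z points along the fingers, y is the line along which they close (so a half turn about z gives the same grasp; the last joint's range is limited). The gripper opens to 85 mm and grips with 20 to 120 N. Pads are 22 mm wide; open, the fingers measure 114 mm over their backs; the gripper's body (76 mm by 85 mm) begins 54 mm behind the grasp point. The pads swing forward as they close: fully open they stand 13 mm farther back than shut.
Start: joints at [0.998, 0.426, 0.074, 1.606, -0.034, 1.111, -0.067], TCP at [0.278, -0.615, 0.231] pointing down, gripper open.
Joint ranges: [-2.85, 2.85], [-0.5, 2.14], [-1.23, 1.37], [0.21, 2.46], [-1.02, 4.16], [0.16, 2.05], [-2.73, 2.73]. Speed limits (rad/s): [1.89, 1.89, 2.39, 2.39, 3.01, 3.01, 3.01].

INTERFACE

Orientations are given as a unit quaternion [w, x, y, z].
In Python, from rig import manip gives the robot as it stands. Calls block until the motion is done:
- manip.move_pose(position, orientation): joint-space move of the TCP to a pose.
- manip.move_linear(position, rotation=None, feed=0.15): straight line of the TCP; rotation=None keeps the orientation; feed is the mean speed in m/s.
- manip.set_joints(angles): joint-space move.
- manip.grip(opening, f_grip=None): finger opening in m; f_grip is the grip in N (None keeps the last); returns when the fingers have stopped.
- manip.pause(seconds).
- manip.ik(position, orientation): joint angles nearest the present ones, or None.
- manip.sense(): the state.
- manip.read_camera(name): name is "side" or "top" or "wrist"; returns (picture, depth): 400x640x3 uint8, blue, green, red; 400x640 float32, m along the optical axis (not along the pixel's ray), 0 where there is no reading.
- manip.camera_info(name): a dict with "vfov" (degrees; the focal length in pixels is half the picture's height over the tangent of half this angle, whatever the lens; pixels are square), "cx", "cy" (the principal point, pixels), "origin" and "attitude" of the camera in the world. Camera axes: x right, y up, looking along -z (the intrinsics and any distortion apply to the point x, -y, -z); pixel columns grow to the right and rows downward; lengths in m; the calibration is good to about 2 mm. A picture is of the moment at which its call begins: read the wrist's pose just before it. camera_info takes no time and is no camera call; for the wrist camera it gives the pose at the moment of the call.
A pose or a line that the arm cannot do raises manip.Unreachable and nothing moves.
- manip.close_job(): hands the job in; it is judged then, once.
The state is a dict: "t": time; "joint_pos": joint angles; "dq": joint speeds; "joint_efforts": joint torques, N m; "position": TCP position; "eef_rot": TCP orientation; "wrist_force": force on the tool from outside, world axes, zero at the start; "moment": the same for the moment, N m; "width": finger opening in m; "gripper_force": force on a finger pad.
Only numpy, scipy, OpenCV 4.12 (cv2) and the standard library are available. Lean on these libraries where they do the work, as an engineer would, in place of code of your own. Each camera call takes 0.05 s, during which the arm holds its last target. There are 200 camera calls.

TASK

For a nightcap, pick up the wooden pouring cup and tip it slowly over the wooden tray until exactly three of its five stone drink-chilling pucks have dropped into the tray, then stand the cup upright in the middle of its cork mat again with the other two still inside. Do not touch the pucks with the fingers, and leave the carafe and the empty glass where they are.

Things in the scene. Friction and masses are not known exactly. Their poses are not given: they have to be found in the camera images.
- cup: Dark-wood pouring cup like a curved scoop, loose, 154-308 g empty. Origin: centre of the underside of its flat base (128 x 50 mm); z up, +x the pouring direction. Flat sides at y = +-25 mm, inside 40 mm wide. Its floor rises from the back (x = -38, z = 8 mm) to the lip in five straight 36 mm steps, sloping up 44, 33, 22, 11 and 0 deg; the sides stand 36 mm above the floor.
- cup_grip (a point): Point midway between the cup's flat sides, at 25, 0, 75 mm in the cup's frame; grip across y here (50 mm wide).
- lip (a point): Middle of the pouring edge, at 125, 0, 74 mm in the cup's frame. As the cup is tipped towards +x the pucks slide out here one by one, front first, about 11 deg of tip apart. The first goes at about 18 to 42 deg depending on the hidden friction, the third at 40 to 66, so a preset angle does not give the count: feel the weight go.
- stone1_center (a point): Centre of one of the five equal grey stone drink-chilling pucks, round and flat, 36 mm in diameter, 22 mm thick, 65 g (0.638 N) each. They start lying flat in a row along the cup's floor, touching.
- stone2_center (a point): Centre of one of the five equal grey stone drink-chilling pucks, round and flat, 36 mm in diameter, 22 mm thick, 65 g (0.638 N) each. They start lying flat in a row along the cup's floor, touching.
- stone3_center (a point): Centre of one of the five equal grey stone drink-chilling pucks, round and flat, 36 mm in diameter, 22 mm thick, 65 g (0.638 N) each. They start lying flat in a row along the cup's floor, touching.
- stone4_center (a point): Centre of one of the five equal grey stone drink-chilling pucks, round and flat, 36 mm in diameter, 22 mm thick, 65 g (0.638 N) each. They start lying flat in a row along the cup's floor, touching.
- stone5_center (a point): Centre of one of the five equal grey stone drink-chilling pucks, round and flat, 36 mm in diameter, 22 mm thick, 65 g (0.638 N) each. They start lying flat in a row along the cup's floor, touching.
- tray: Low wooden tray on four feet, fixed, 190 mm along its x, 180 mm along its y, walls 9 mm. Origin: on the table under its centre. Inner floor at z = 29 mm, rim at z = 70 mm; inside 172 x 162 mm.
- tray_mid (a point): Middle of the space inside the tray, 47 mm above the table under its centre (18 mm above its inner floor).
- mat: Round cork mat, 160 mm in diameter, 5 mm thick, fixed; origin under its centre, its top at z = 5 mm. The cup starts standing on its middle and has to be stood there again.
- carafe: Glass carafe with a brass stopper, 72 mm in diameter, 240 mm high, loose, a bystander. Origin under its centre.
- glass: Empty drinking glass, 72 mm in diameter, 100 mm high, loose, a bystander. Origin under its centre.
There are look-alikes about, which are no part of the job. What is shaped like the part that bears stone5_center but purple is not meant.

How it is judged:
On the way, in this order (a step that is already met when the one before it is completed fails the run):
1. the cup is tipped more than 30 degrees with its pouring edge over the tray and above its rim (angle between cup's own z axis and vertical above 0.52 rad and horizontal distance between lip and tray below 0.09 m and height (world z) of lip above 0.06 m), for 0.1 s.
2. exactly three pucks lie in the tray and two are in the cup ((distance between stone1_center and tray_mid below 0.1 m or (x of stone1_center in the frame of cup between -0.08 and 0.125 m and y of stone1_center in the frame of cup between -0.026 and 0.026 m and z of stone1_center in the frame of cup between 0.012 and 0.12 m)) and (distance between stone2_center and tray_mid below 0.1 m or (x of stone2_center in the frame of cup between -0.08 and 0.125 m and y of stone2_center in the frame of cup between -0.026 and 0.026 m and z of stone2_center in the frame of cup between 0.012 and 0.12 m)) and (distance between stone3_center and tray_mid below 0.1 m or (x of stone3_center in the frame of cup between -0.08 and 0.125 m and y of stone3_center in the frame of cup between -0.026 and 0.026 m and z of stone3_center in the frame of cup between 0.012 and 0.12 m)) and (distance between stone4_center and tray_mid below 0.1 m or (x of stone4_center in the frame of cup between -0.08 and 0.125 m and y of stone4_center in the frame of cup between -0.026 and 0.026 m and z of stone4_center in the frame of cup between 0.012 and 0.12 m)) and (distance between stone5_center and tray_mid below 0.1 m or (x of stone5_center in the frame of cup between -0.08 and 0.125 m and y of stone5_center in the frame of cup between -0.026 and 0.026 m and z of stone5_center in the frame of cup between 0.012 and 0.12 m)) and ((distance between each of stone1_center, stone2_center, stone3_center and tray_mid below 0.1 m and not (distance between stone4_center and tray_mid below 0.1 m) and not (distance between stone5_center and tray_mid below 0.1 m)) or (distance between each of stone1_center, stone2_center, stone4_center and tray_mid below 0.1 m and not (distance between stone3_center and tray_mid below 0.1 m) and not (distance between stone5_center and tray_mid below 0.1 m)) or (distance between each of stone1_center, stone2_center, stone5_center and tray_mid below 0.1 m and not (distance between stone3_center and tray_mid below 0.1 m) and not (distance between stone4_center and tray_mid below 0.1 m)) or (distance between each of stone1_center, stone3_center, stone4_center and tray_mid below 0.1 m and not (distance between stone2_center and tray_mid below 0.1 m) and not (distance between stone5_center and tray_mid below 0.1 m)) or (distance between each of stone1_center, stone3_center, stone5_center and tray_mid below 0.1 m and not (distance between stone2_center and tray_mid below 0.1 m) and not (distance between stone4_center and tray_mid below 0.1 m)) or (distance between each of stone1_center, stone4_center, stone5_center and tray_mid below 0.1 m and not (distance between stone2_center and tray_mid below 0.1 m) and not (distance between stone3_center and tray_mid below 0.1 m)) or (not (distance between stone1_center and tray_mid below 0.1 m) and distance between each of stone2_center, stone3_center, stone4_center and tray_mid below 0.1 m and not (distance between stone5_center and tray_mid below 0.1 m)) or (not (distance between stone1_center and tray_mid below 0.1 m) and distance between each of stone2_center, stone3_center, stone5_center and tray_mid below 0.1 m and not (distance between stone4_center and tray_mid below 0.1 m)) or (not (distance between stone1_center and tray_mid below 0.1 m) and distance between each of stone2_center, stone4_center, stone5_center and tray_mid below 0.1 m and not (distance between stone3_center and tray_mid below 0.1 m)) or (not (distance between stone1_center and tray_mid below 0.1 m) and not (distance between stone2_center and tray_mid below 0.1 m) and distance between each of stone3_center, stone4_center, stone5_center and tray_mid below 0.1 m))), for 0.2 s.
At the end, for the whole second after the job is handed in: Exactly three pucks lie inside the tray below its rim and the other two inside the cup; the cup stands upright (within 4.5 degrees) on the mat, its base centre within 30 mm of the mat's centre, at rest and released (all of step 2 and horizontal distance between cup and mat below 0.03 m and angle between cup's own z axis and vertical below 0.08 rad and z of cup in the frame of mat below 0.009 m and linear speed of cup below 0.02 m/s); the robot touches nothing.
It fails at once if a puck is touched with the fingers (over 0.5 N) (contact force between the fingers and stone1 above 0.5 N or contact force between the fingers and stone2 above 0.5 N or contact force between the fingers and stone3 above 0.5 N or contact force between the fingers and stone4 above 0.5 N or contact force between the fingers and stone5 above 0.5 N).
It fails at once if the carafe or the empty glass is moved by more than 30 mm (distance of any of carafe, glass from where it was at the start of the episode above 0.03 m).
It also fails if it takes over 72 s, if anything falls off the work surface, if the arm or the gripper's body presses on something with over 40 N, if the wrist force passes 120 N, or if a joint passes its speed limit or range.

## Working session

There is one attempt and no reset: what is moved stays moved. The work goes in short steps, each a Python script; the robot and the scene stay as the last script left them, time stands still between calls to the robot, and variables do not carry over. Pictures are saved under pics/ and viewed, at most 10 in all, crops included, and the job is handed in when it is done.

```bash
ls; mkdir -p pics; python3 - <<'E'
from rig import manip
import cv2,numpy as np
s=manip.sense();print(s)
for n in("side","top"):
    i,d=manip.read_camera(n);cv2.imwrite(f"pics/{n}0.png",i);np.save(f"{n}0.npy",d);print(n,manip.camera_info(n))
E
```

```text
pics
{'t': 0.0, 'joint_pos': array([ 0.99746959,  0.42675082,  0.07384651,  1.60662717, -0.0340972 ,
        1.11081935, -0.06707592]), 'dq': array([-7.29342577e-04, -1.09531414e-03,  1.48774759e-03,  8.31338607e-05,
       -1.71232906e-03,  4.83522721e-04, -1.17284239e-03]), 'joint_efforts': array([ 9.20592720e-04, -9.49827218e+01,  3.76187056e+00, -4.63504422e+01,
        1.94009923e-02,  1.01219234e-02, -7.15951138e-07]), 'position': array([ 0.27739296, -0.61490021,  0.23058903]), 'eef_rot': array([-6.45065814e-04,  9.77630355e-01,  2.10329353e-01, -1.90767478e-04]), 'wrist_force': array([ 0.54892852, -0.61427725,  0.09526436]), 'moment': array([0.01970784, 0.00354172, 0.02742423]), 'gripper_force': 0.0, 'width': 0.08531334974287799}
side {'vfov': 52.668718272481264, 'cx': 319.8994410172202, 'cy': 200.19128179710611, 'origin': array([0.19228904, 0.79155815, 0.7761005 ]), 'attitude': array([-0.1742087 , -0.08272623,  0.433393  ,  0.88032846])}
top {'vfov': 50.916193443741, 'cx': 317.3321412950488, 'cy': 201.1185556350131, 'origin': array([ 0.39851732, -0.00487864,  0.91787445]), 'attitude': array([ 0.71298732,  0.05622581, -0.06074845, -0.69627391])}
```

View pics/top0.png

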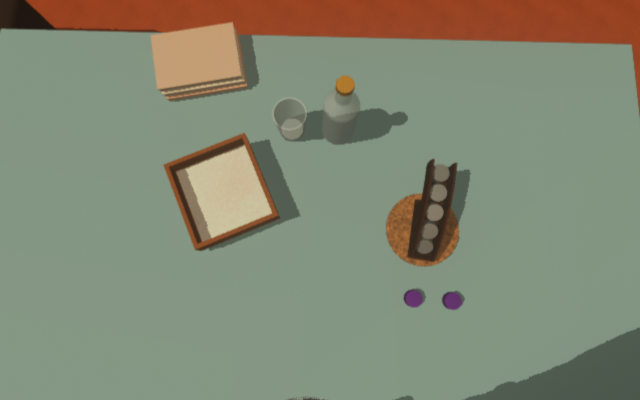

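View pics/side0.png

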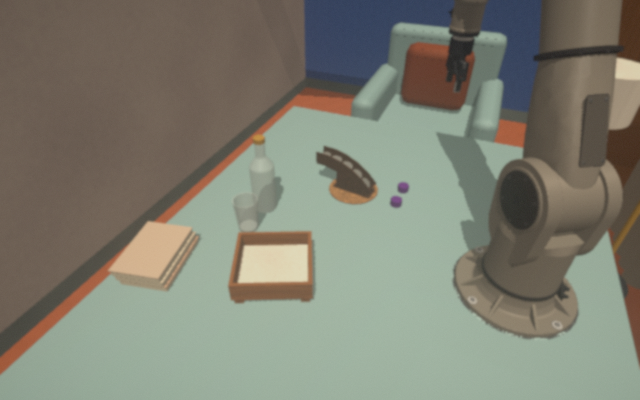

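Top view: tray around (222,192), mat around (423,230). The cup on it holds five grey pucks from (425,247) at the back to (441,174) at the lip. Carafe (341,115), glass (290,119), purple decoys (414,298) and (453,300). The side view agrees, with the cup's lip pointing away from the robot.

```bash
cat > h.py <<'E'
from rig import manip
import numpy as np,cv2
from scipy.spatial.transform import Rotation as R
def rot(q): return R.from_quat(q,scalar_first=True)
def cloud(d,c):
    h,w=d.shape;f=h/2/np.tan(np.radians(c["vfov"]/2))
    v,u=np.mgrid[:h,:w]
    p=np.stack([(u-c["cx"])/f*d,-(v-c["cy"])/f*d,-d],-1)
    return p@rot(c["attitude"]).as_matrix().T+c["origin"]
E
python3 - <<'E'
from h import *
np.set_printoptions(precision=4,suppress=True)
d=np.load("top0.npy");c=manip.camera_info("top");P=cloud(d,c);im=cv2.imread("pics/top0.png")
print("table z",[P[r,k,2] for r,k in((100,500),(300,300),(350,100),(100,60))])
for n,(u,v) in dict(p1=(441,174),p2=(438,193),p3=(434,213),p4=(430,231),p5=(426,247),lipL=(430,161),lipR=(455,164),b0=(410,258),b1=(434,260)).items(): print(n,P[v,u])
z=P[...,2]
# tray rim
def box(u0,v0,u1,v1,m):
    M=np.zeros(z.shape,bool);M[v0:v1,u0:u1]=1;return M&m&(d>0)
for nm,b,lo,hi in(("trayrim",(150,120,290,260),.062,.078),("carafe",(315,65,370,150),.03,.3),("glass",(268,92,312,145),.02,.13)):
    m=box(*b,(z>lo)&(z<hi));q=P[m];r=cv2.minAreaRect(q[:,:2].astype(np.float32));print(nm,m.sum(),r,q.max(0))
hsv=cv2.cvtColor(im,cv2.COLOR_BGR2HSV)
m=box(380,190,465,270,(z>.0025)&(z<.0085));q=P[m];print("mat",m.sum(),cv2.minEnclosingCircle(q[:,:2].astype(np.float32)),q.min(0),q.max(0))
m=box(395,150,470,265,(z>.02));q=P[m];print("cup",m.sum(),cv2.minAreaRect(q[:,:2].astype(np.float32)),q[:,2].max())
E
```

```text
table z [np.float64(0.0013307767898028677), np.float64(0.002654726192994894), np.float64(0.002324730578845524), np.float64(0.002995496261287478)]
p1 [ 0.5962 -0.2544  0.1006]
p2 [ 0.558  -0.2485  0.097 ]
p3 [ 0.5192 -0.2428  0.0857]
p4 [ 0.4846 -0.2387  0.0688]
p5 [ 0.4536 -0.2365  0.0439]
lipL [ 0.6218 -0.2324  0.1028]
lipR [ 0.6133 -0.2778  0.1161]
b0 [ 0.4316 -0.2116  0.0057]
b1 [ 0.4274 -0.254   0.0391]
trayrim 1766 ((0.5764909386634827, 0.1527116596698761), (0.19134454429149628, 0.2653287649154663), 23.9681453704834) [0.7115 0.311  0.078 ]
carafe 1832 ((0.711602509021759, -0.0502481646835804), (0.07136907428503036, 0.06443887203931808), 82.7494888305664) [ 0.7457 -0.0153  0.2433]
glass 951 ((0.7150401473045349, 0.05306120589375496), (0.07136862725019455, 0.06973497569561005), 45.083900451660156) [0.7516 0.0883 0.1044]
mat 2304 ((0.49657920002937317, -0.2386355698108673), 0.12676890194416046) [ 0.4073 -0.3338  0.0025] [ 0.5843 -0.1469  0.0085]
cup 3011 ((0.5234137773513794, -0.24322739243507385), (0.05182766169309616, 0.19490459561347961), 81.68504333496094) 0.11890855381406251
```

```bash
python3 - <<'E'
import cv2
i=cv2.imread("pics/top0.png");cv2.imwrite("pics/crop1.png",cv2.resize(i[140:280,370:480],None,fx=4.2,fy=4.2,interpolation=cv2.INTER_CUBIC))
E
```

```text
(no output)
```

View pics/crop1.png

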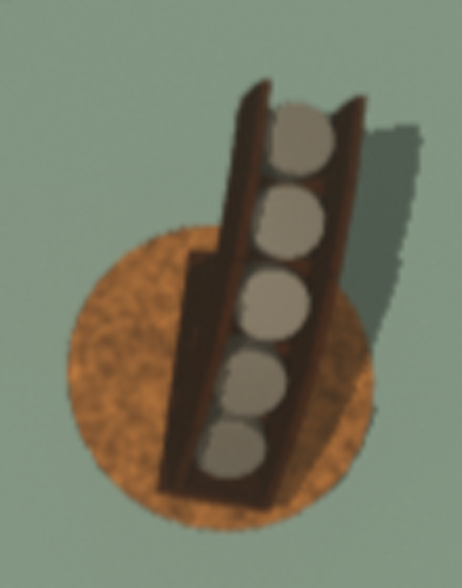

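The crop shows the cup standing centred on the mat, with all five pucks lying in a row and the lip up-image. Next I refine the mat, tray and cup poses and scan for reachable pours.

```bash
cat >> h.py <<'E'
G=np.array([.025,0,.075]);LIP=np.array([.125,0,.074])
def cupR(yaw,tip=0): return R.from_euler("ZY",[yaw,tip])
def tool_in_cup(a): # tool z=(sin a,0,-cos a), tool y along -cup y
    z=np.array([np.sin(a),0,-np.cos(a)]);y=np.array([0,-1.,0]);return R.from_matrix(np.stack([np.cross(y,z),y,z],1))
def tcp(pos,Rc,a,flip=False):
    """cup origin pos+rotation -> TCP pose"""
    Rt=Rc*tool_in_cup(a)
    if flip: Rt=Rt*R.from_euler("z",np.pi)
    return pos+Rc.apply(G)+.019*Rt.as_matrix()[:,2],Rt.as_quat(scalar_first=True)
CORN=np.array([[.064,0,0],[-.064,0,0],[.125,0,.074]])
def pour_pose(lipxy,yaw,tip,zlow=.100):
    Rc=cupR(yaw,tip);p=-Rc.apply(LIP);p[:2]+=lipxy
    p[2]=zlow-Rc.apply(CORN)[:,2].min();return p,Rc
E
python3 - <<'E'
from h import *
np.set_printoptions(precision=4,suppress=True)
d=np.load("top0.npy");c=manip.camera_info("top");P=cloud(d,c);im=cv2.imread("pics/top0.png");hsv=cv2.cvtColor(im,cv2.COLOR_BGR2HSV)
P=P-[0,0,.0022];z=P[...,2]
# mat: orange px, outer ellipse
m=((hsv[...,0]<18)&(hsv[...,1]>120)&(hsv[...,2]>90)).astype(np.uint8);m[:185]=0;m[275:]=0;m[:,:380]=0;m[:,465:]=0
q=P[(m>0)&(z<.012)];print("mat circ",cv2.minEnclosingCircle(q[:,:2].astype(np.float32)))
# tray: rim by depth + brown/red colour
m=(hsv[...,1]>110)&((hsv[...,0]<18)|(hsv[...,0]>170))&(z>.055)&(z<.085);m[:125]=0;m[260:]=0;m[:,:155]=0;m[:,290:]=0
m=cv2.morphologyEx(m.astype(np.uint8),cv2.MORPH_OPEN,np.ones((3,3)))>0
print("tray",m.sum(),cv2.minAreaRect(P[m][:,:2].astype(np.float32)))
# cup yaw from slices along x
m=(z>.03);m[:150]=0;m[265:]=0;m[:,:395]=0;m[:,470:]=0;q=P[m]
# pucks: grey
g=((hsv[...,1]<70)&(hsv[...,2]>80)&m&(z<.105)).astype(np.uint8);g=cv2.erode(g,np.ones((3,3)))
n,l,st,ce=cv2.connectedComponentsWithStats(g)
C=[]
for i in range(1,n):
    if st[i,4]>40: x=P[l==i].mean(0);C.append(x);print(st[i,4],ce[i],x)
C=np.array(C);print("puck yaw",np.degrees(np.arctan(np.polyfit(C[:,0],C[:,1],1)[0])))
for lo in (.03,.06,.09):
    r=cv2.minAreaRect(P[m&(z>lo)][:,:2].astype(np.float32));print(lo,r)
cup0=np.array([.496,-.239,.005]);y0=np.radians(-8)
for flip in(0,1):
  for a in np.radians([0,15,30,45]):
    r=manip.ik(*tcp(cup0,cupR(y0),a,flip));print("grasp",flip,np.degrees(a).round(),r)
    for yw in np.radians([-30,-10,10,20,30,50,70,90,120]):
        t=np.array([.576,.153])-.03*np.array([np.cos(yw),np.sin(yw)])
        J=[manip.ik(*tcp(*pour_pose(t,yw,np.radians(k)),a,flip)) for k in range(0,76,15)]
        ok=[j is not None for j in J]
        if all(ok[:5]): print("  yaw",np.degrees(yw).round(),"n",sum(ok),"maxstep",max(abs(np.diff([j for j in J if j is not None],axis=0)).max(0)).round(2),J[0],J[4])
E
```

```text
mat circ ((0.49503377079963684, -0.23883013427257538), 0.07927879691123962)
tray 1820 ((0.5591905117034912, 0.1914350390434265), (0.19153474271297455, 0.18005158007144928), 24.073867797851562)
159 [440.7736 172.8805] [ 0.5982 -0.2537  0.0996]
166 [438.247 192.506] [ 0.5589 -0.2488  0.0956]
162 [434.4753 212.2901] [ 0.5205 -0.2435  0.0846]
246 [427.7317 236.9472] [ 0.4731 -0.2365  0.0564]
puck yaw -7.813192411099957
0.03 ((0.4653552770614624, -0.18429633975028992), (0.15613164007663727, 0.3496498465538025), 44.4942626953125)
0.06 ((0.4711863398551941, -0.1785673052072525), (0.1397825926542282, 0.3496498465538025), 44.49427032470703)
0.09 ((0.4812465012073517, -0.16868320107460022), (0.11157599091529846, 0.3496498465538025), 44.4942626953125)
grasp 0 0.0 [ 0.32    0.4727  0.0046  1.968  -0.0033  0.7009 -1.3838]
  yaw -30.0 n 6 maxstep 1.3 [-1.2523  0.3335  0.8334  2.0768 -0.3248  0.8625 -2.326 ] [-0.0918  0.7689 -0.0997  1.5455 -0.5444  1.7027 -2.1042]
  yaw -10.0 n 6 maxstep 0.51 [ 0.1291  0.2748 -0.7241  2.0706  0.236   0.8767 -2.4741] [-0.1355  0.8134 -0.1578  1.4567 -0.3087  1.8396
[... 7973 characters left out ...]
675  0.6027 -1.0278  1.8724  1.078   1.3167  2.4553]
grasp 1 45.0 [ 1.3235  0.6656 -1.0197  2.4052  2.6636  0.4689 -0.5578]
  yaw -30.0 n 6 maxstep 0.4 [-0.3038  0.3952 -0.8471  2.2494  1.2292  1.2044 -0.918 ] [ 0.253   0.4957 -0.8026  1.8135  0.1394  1.1119  0.4666]
  yaw 70.0 n 6 maxstep 5.14 [ 0.501   0.3774 -0.2953  2.1396 -1.0055  0.8278 -2.4813] [ 0.3889  0.5831 -1.0269  1.8074  0.6623  1.3239  1.9113]
  yaw 90.0 n 6 maxstep 4.87 [ 0.1444  0.5205  0.117   1.8883 -0.901   1.1829 -2.3349] [ 0.389   0.5811 -1.027   1.8101  0.7428  1.2794  2.2261]
  yaw 120.0 n 6 maxstep 4.85 [ 0.0754  0.7349  0.0701  1.479  -0.6388  1.5069 -2.2413] [-1.1968  0.7112  1.2115  1.9037 -0.5428  0.9001 -2.4076]
```

```bash
sed -i 's/^G=.*/G=np.array([.025,0,.071]);LIP=np.array([.125,0,.074])/' h.py; cat >> h.py <<'E'
A=np.radians(15);CUP0=np.array([.495,-.239,.005]);Y0=np.radians(-8);TRAY=np.array([.5592,.1914]);YP=np.radians(70)
E
python3 - <<'E'
from h import *
np.set_printoptions(precision=3,suppress=True)
p,q=tcp(CUP0,cupR(Y0),A);z=rot(q).as_matrix()[:,2]
manip.move_pose(p-.12*z,q);s=manip.sense();print(s["t"],s["position"],p-.12*z,s["wrist_force"])
i,d=manip.read_camera("wrist");cv2.imwrite("pics/wrist1.png",i)
E
```

```text
1.7083 [ 0.494 -0.24   0.174] [ 0.494 -0.239  0.174] [-0.128 -0.099 -0.114]
```

View pics/wrist1.png

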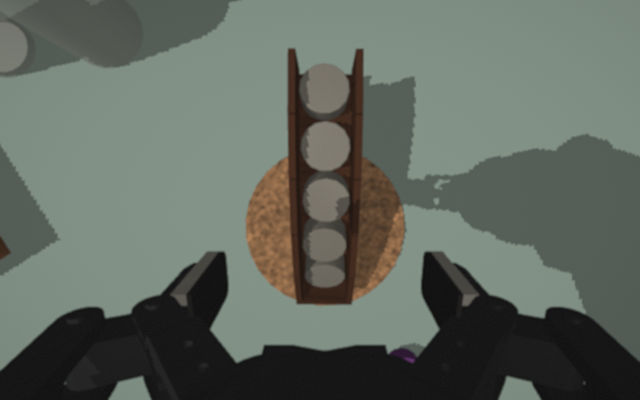

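The wrist view shows the cup midway between the fingers (pads at columns 226 and 424, cup at 325) and parallel to them, so I can grasp it.

```bash
cat >> h.py <<'E'
def avg(n=8,dt=.02):
    F=[]
    for _ in range(n): manip.pause(dt);s=manip.sense();F.append(np.r_[s["wrist_force"],s["moment"]])
    return np.mean(F,0),np.std(F,0)
E
python3 - <<'E'
from h import *
np.set_printoptions(precision=3,suppress=True)
p,q=tcp(CUP0,cupR(Y0),A)
manip.move_linear(p,feed=.1);s=manip.sense();print(s["t"],s["position"]-p,s["wrist_force"])
print("free",avg())
manip.grip(.04,80);s=manip.sense();print(s["t"],s["width"],s["gripper_force"]);print("gripped",avg())
s=manip.sense();np.save("grasp.npy",np.r_[s["position"],s["eef_rot"]])
manip.move_linear(p+[0,0,.04],feed=.05);manip.pause(.3);print("lift",avg(20));s=manip.sense();print(s["t"],s["width"],s["gripper_force"])
i,d=manip.read_camera("wrist");cv2.imwrite("pics/wrist2.png",i)
E
```

```text
3.1083 [ 0.    -0.     0.001] [ 0.01  -0.36   0.281]
free (array([-0.248, -0.088,  0.035,  0.006,  0.286, -0.017]), array([0.352, 0.468, 0.558, 0.023, 0.019, 0.04 ]))
3.6667 0.04909583039778822 81.25633960342384
gripped (array([-3.175,  0.002,  7.273,  0.309,  0.528,  0.138]), array([0.355, 0.548, 0.501, 0.039, 0.034, 0.019]))
lift (array([ 0.147,  0.017, -5.797,  0.079,  0.593,  0.011]), array([0.579, 0.564, 0.515, 0.038, 0.129, 0.035]))
5.3833 0.04915922446332673 83.48425975062128
```

View pics/wrist2.png

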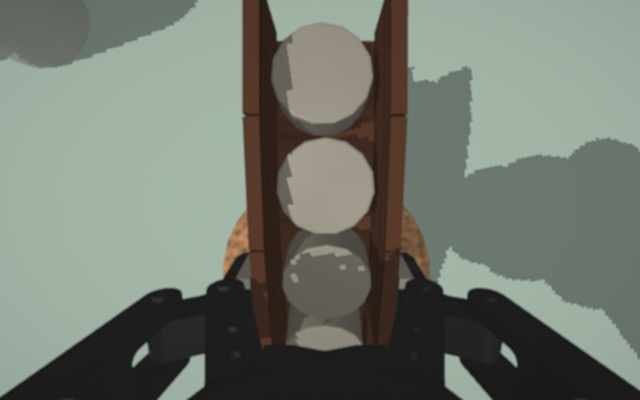

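The cup is held and lifted with the pucks undisturbed (rows 75, 185 and 275; a fourth partly visible at 340). Load is 5.8 N. The wrist camera also sees the pucks, so it gives a second count. Now I carry it to the tray.

```bash
cat >> h.py <<'E'
LXY=TRAY-.03*np.array([np.cos(YP),np.sin(YP)])
def tipto(deg,feed=.03):
    p,q=tcp(*pour_pose(LXY,YP,np.radians(deg)),A);manip.move_linear(p,q,feed=feed)
E
python3 - <<'E'
from h import *
np.set_printoptions(precision=3,suppress=True)
p,q=tcp(CUP0+[0,0,.1],cupR(Y0),A)
manip.move_linear(p,feed=.1)
tipto(0,.12);manip.pause(.2);print("t0",manip.sense()["t"],avg(20,.01))
for k in(2,6,10,14):
    t=manip.sense()["t"];tipto(k);print(k,manip.sense()["t"]-t)
print(avg(20,.01),manip.sense()["t"])
i,d=manip.read_camera("wrist");cv2.imwrite("pics/wrist3.png",i);np.save("w3.npy",d)
i2,d2=manip.read_camera("side");cv2.imwrite("pics/side3.png",i2);np.save("s3.npy",d2)
cv2.imwrite("pics/both3.png",np.hstack([cv2.resize(i,(400,250)),cv2.resize(i2[130:330,160:400],(300,250))]))
print(d[::20,325])
E
```

```text
t0 9.175 (array([ 0.094, -0.009, -6.094, -0.547,  0.201,  0.006]), array([0.455, 0.494, 0.566, 0.092, 0.045, 0.032]))
2 0.25
6 0.25
10 0.25
14 0.25
(array([-0.368, -0.175, -6.006, -0.042,  0.02 ,  0.001]), array([0.299, 0.764, 0.591, 0.093, 0.041, 0.026])) 10.5083
[0.241 0.245 0.111 0.112 0.111 0.112 0.112 0.114 0.115 0.117 0.117 0.119
 0.125 0.124 0.128 0.131 0.14  0.143 0.076 0.071]
```

View pics/both3.png

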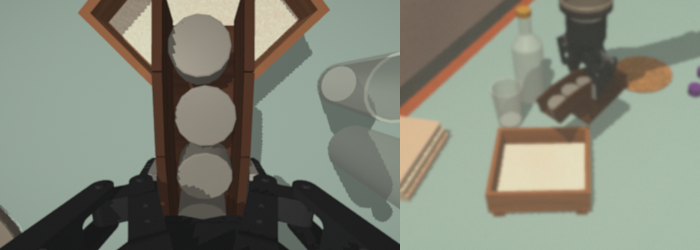

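```bash
python3 - <<'E'
from h import *
np.set_printoptions(precision=3,suppress=True)
d=np.load("w3.npy");c=manip.camera_info("wrist");P=cloud(d,c);print("puck front",P[45,325],P[75,320],"lip target",LXY,pour_pose(LXY,YP,np.radians(14))[0]+cupR(YP,np.radians(14)).apply(LIP))
for v,u in((20,270),(10,260),(10,390),(100,260),(0,325),(5,200),(15,140)): print(v,u,P[v,u])
d=np.load("s3.npy");c=manip.camera_info("side");P=cloud(d,c)
print("side tray floor mid",P[130+int(165*.8),160+int(142*.8)])
m=(P[...,2]>.055)&(P[...,2]<.08)&(abs(P[...,0]-.56)<.15)&(abs(P[...,1]-.2)<.13);
im=cv2.imread("pics/side3.png");hs=cv2.cvtColor(im,cv2.COLOR_BGR2HSV);m&=(hs[...,1]>100)&(hs[...,0]<20)
m=cv2.morphologyEx(m.astype(np.uint8),cv2.MORPH_OPEN,np.ones((2,2)))>0
print(cv2.minAreaRect(P[m][:,:2].astype(np.float32)))
E
```

```text
puck front [0.547 0.156 0.182] [0.542 0.147 0.184] lip target [0.549 0.163] [0.549 0.163 0.157]
20 270 [0.532 0.172 0.173]
10 260 [0.531 0.17  0.191]
10 390 [0.568 0.156 0.193]
100 260 [0.522 0.145 0.198]
0 325 [0.568 0.212 0.032]
5 200 [0.48  0.241 0.033]
15 140 [0.449 0.235 0.069]
side tray floor mid [0.565 0.179 0.034]
((0.4476430416107178, 0.4385130703449249), (0.18671074509620667, 0.8511905074119568), 23.505809783935547)
```

The lip is where I intended: (0.549, 0.165), about 30 mm short of the tray centre. I'll tip in 1° steps, stopping whenever the wrist depth or the weight shows a puck has gone.

```bash
cat > pour.py <<'E'
from h import *
import sys
np.set_printoptions(precision=3,suppress=True)
B=np.load("w3.npy");RO=[(72,320),(184,328),(278,328)]
def med(d): return np.array([np.median(d[v-8:v+9,u-12:u+13]) for v,u in RO])
b=med(B);ang=float(sys.argv[1]);prev=int(sys.argv[2]);log=[]
F0=-6.0+.638*prev
while ang<70:
    ang+=1;tipto(ang)
    F,_=avg(6,.01);d=manip.read_camera("wrist")[1];g=med(d)-b;log.append(F[2])
    n=int((g>.012).sum())
    if n>prev or (len(log)>2 and np.mean(log[-3:])>F0+.5): break
if prev==2: ang-=4;tipto(ang,.06)
manip.pause(.4);F,_=avg(25,.01)
i,d=manip.read_camera("wrist");si,sd=manip.read_camera("side")
print("ang",ang,"t",manip.sense()["t"],"gone",n,"diff",med(d)-b,"Fz",F[2],"log",np.array(log[-5:]),"width",manip.sense()["width"])
cv2.imwrite(f"pics/pour{prev}.png",np.hstack([cv2.resize(i,(400,250)),cv2.resize(si[130:330,160:400],(300,250))]))
E
python3 pour.py 14 0
```

```text
ang 29.0 t 16.5667 gone 1 diff [0.022 0.    0.   ] Fz -5.275860088797948 log [-5.939 -5.278 -6.181 -5.538 -4.932] width 0.04950051898759667
```

```bash
python3 pour.py 29 1
```

```text
ang 39.0 t 20.775 gone 2 diff [ 0.021  0.022 -0.   ] Fz -4.586570854548898 log [-5.524 -5.089 -4.568 -5.893 -4.719] width 0.049224676035369355
```

View pics/pour1.png

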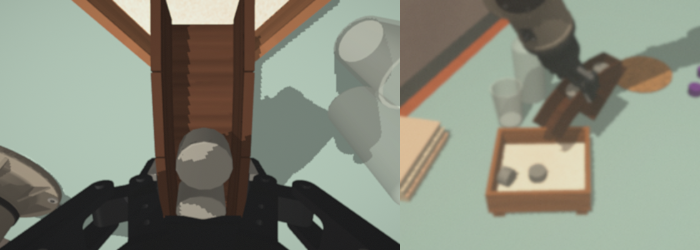

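Two pucks lie in the tray (right half, (507,175) and (537,172)). The third is still in the cup at (204,160). The weight also reads two gone.

```bash
python3 pour.py 39 2
```

```text
ang 42.0 t 24.1833 gone 0 diff [-0.015  0.002 -0.005] Fz -2.7977224820450974 log [-4.409 -4.311 -4.789 -3.826 -0.44 ] width 0.049017099621922564
```

View pics/pour2.png

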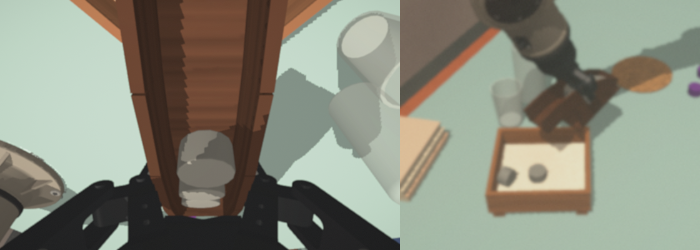

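Something touched at 45–46°. Fz jumped, and the cup has pitched lip-up in the grip while the third puck stays put. I'll measure before moving again.

```bash
python3 - <<'E'
from h import *
np.set_printoptions(precision=3,suppress=True)
s=manip.sense();p,q=tcp(*pour_pose(LXY,YP,np.radians(42)),A)
print(s["t"],"poserr",s["position"]-p,"rot",np.degrees((rot(q).inv()*rot(s["eef_rot"])).magnitude()),"w",s["width"],s["gripper_force"],s["joint_pos"])
print(avg(20,.01))
I={};c={}
for n in("wrist","side","top"):
    c[n]=manip.camera_info(n);I[n]=manip.read_camera(n);np.save(f"n_{n}.npy",I[n][1])
t=np.array([.53,.10,.1])
canvas=np.zeros((600,800,3),np.uint8)
canvas[:300,:400]=cv2.resize(I["wrist"][0],(400,300))
canvas[:300,400:]=cv2.resize(I["side"][0][150:300,200:400],(400,300),interpolation=cv2.INTER_CUBIC)
canvas[300:,:400]=cv2.resize(I["top"][0][90:270,150:390],(400,300),interpolation=cv2.INTER_CUBIC)
canvas[300:,400:]=cv2.resize(I["side"][0][0:400],(400,300))
cv2.imwrite("pics/canvas.png",canvas)
# cup pitch estimate in tool frame: side-wall tops in cloud, expressed in cup frame assumed
def incup(P,tip): 
    pos,Rc=pour_pose(LXY,YP,np.radians(tip)); return Rc.inv().apply((P-pos).reshape(-1,3)).reshape(P.shape)
Q=incup(cloud(I["wrist"][1],c["wrist"]),42)
for v in range(0,300,25):
    r=Q[v];m=(abs(abs(r[:,1])-.0225)<.002)&(r[:,0]>-.1)&(r[:,0]<.2)&(r[:,2]>0)
    fl=(abs(r[:,1])<.012)
    print(v,"side",r[m].mean(0) if m.any() else None,"floor",np.median(r[fl],0))
E
```

```text
24.1833 poserr [-0.  0. -0.] rot 0.008598350268729958 w 0.049017099621922564 90.27294111386254 [-0.196  0.469 -0.372  1.816  0.463  1.312 -1.13 ]
(array([-0.179, -0.616, -3.037,  0.579, -0.316,  0.045]), array([0.514, 0.503, 0.788, 0.126, 0.054, 0.036]))
0 side [ 0.095 -0.001  0.149] floor [ 0.114 -0.     0.119]
25 side [0.091 0.    0.148] floor [ 0.108 -0.     0.116]
50 side [ 0.088 -0.001  0.145] floor [ 0.102 -0.     0.114]
75 side [ 0.084 -0.001  0.143] floor [ 0.096 -0.001  0.111]
100 side [ 0.08  -0.003  0.141] floor [ 0.09  -0.     0.108]
125 side [ 0.075 -0.003  0.137] floor [ 0.083 -0.     0.103]
150 side [ 0.07  -0.002  0.135] floor [0.076 0.    0.098]
175 side [ 0.065 -0.006  0.13 ] floor [ 0.067 -0.     0.092]
200 side [ 0.059 -0.005  0.127] floor [ 0.058 -0.     0.086]
225 side [ 0.052 -0.004  0.121] floor [ 0.049 -0.001  0.088]
250 side [ 0.044 -0.006  0.115] floor [ 0.041 -0.001  0.096]
275 side [ 0.036 -0.007  0.11 ] floor [ 0.031 -0.001  0.089]
```

View pics/canvas.png

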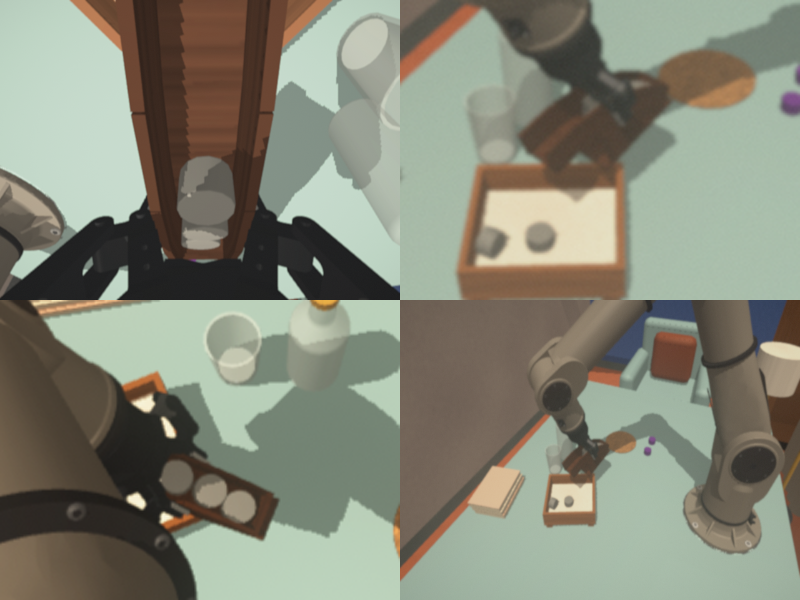

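The canvas shows two pucks in the tray (top right, (490,242) and (540,237)) and three still in the cup (bottom left, (178,475) to (240,505)). The cup has turned about 20° lip-up in the pads and nothing is visibly touching it. I'll raise the grip force to 120 N and check whether the rotation is still creeping.

```bash
cat >> h.py <<'E'
from scipy.optimize import least_squares
PX=np.array([-.038,-.0121,.0181,.0515,.0868,.1228]);PZ=np.array([.008,.033,.0526,.0661,.073,.073])
def cup_in_tool(A_=A):
    """current cup pitch slip (rad, + = lip down) and x,z shift of the cup in its nominal grasp frame from wrist depth"""
    s=manip.sense();c=manip.camera_info("wrist");d=manip.read_camera("wrist")[1]
    Rc=rot(s["eef_rot"])*tool_in_cup(A_).inv();g=s["position"]-.019*rot(s["eef_rot"]).as_matrix()[:,2]
    Q=Rc.inv().apply((cloud(d,c)-g).reshape(-1,3)).reshape(400,640,3)
    q=Q[2:395:4,220:430:3].reshape(-1,3);q=q[(abs(q[:,1])<.008)&(q[:,0]>-.1)&(q[:,0]<.13)&(q[:,2]>-.12)&(q[:,2]<.1)]
    return q[:,[0,2]]
def slip(q,xmin=.07):
    def f(v):
        co,si=np.cos(v[0]),np.sin(v[0])  # undo rotation about cup y at grip
        x=co*q[:,0]-si*q[:,1]+G[0];z=si*q[:,0]+co*q[:,1]+G[2]
        m=(x>xmin)&(x<.122)
        return np.where(m,np.clip(z-np.interp(x,PX,PZ),-.02,.02),0.)
    best=min((least_squares(f,[a],loss="soft_l1",f_scale=.002) for a in np.radians(np.arange(-60,31,10))),key=lambda r:r.cost-1e-5*np.count_nonzero(r.fun))
    return np.degrees(best.x[0]),np.abs(best.fun[best.fun!=0]).mean(),np.count_nonzero(best.fun)
E
python3 - <<'E'
from h import *
np.set_printoptions(precision=2,suppress=True)
print(slip(cup_in_tool()))
manip.grip(.04,120);s=manip.sense();print(s["t"],s["width"],s["gripper_force"])
fs=[]
for k in range(50): manip.pause(.01);fs.append(manip.sense()["wrist_force"])
fs=np.array(fs);print(fs.reshape(5,10,3).mean(1));q=cup_in_tool();print(slip(q),slip(q,.088));np.save("q.npy",q)
m=q[:,0]>-.02;o=np.argsort(q[m][:,0]);print((q[m][o][::12]*1000).round(0).tolist())
E
```

```text
(np.float64(-27.59142316013818), np.float64(0.000603125883874798), np.int64(700))
24.7667 0.04864037169148105 120.11125477832138
[[-0.23 -0.13 -4.55]
 [ 0.17 -0.28 -4.21]
 [-0.04  0.05 -4.52]
 [ 0.21 -0.26 -4.55]
 [-0.23  0.2  -5.03]]
(np.float64(-27.48877761616519), np.float64(0.0005778094059349481), np.int64(697)) (np.float64(-27.558559124087424), np.float64(0.0005643188701860698), np.int64(525))
[[-18.0, -12.0], [-14.0, -6.0], [-12.0, -6.0], [-10.0, -7.0], [-7.0, 70.0], [-7.0, 71.0], [-6.0, 71.0], [-6.0, 69.0], [-6.0, 67.0], [-6.0, 71.0], [-6.0, 66.0], [-6.0, 71.0], [-5.0, 70.0], [-5.0, 70.0], [-5.0, 66.0], [-5.0, 5.0], [-5.0, 64.0], [-5.0, 63.0], [-5.0, 65.0], [-5.0, 65.0], [-4.0, 65.0], [-4.0, 65.0], [-4.0, 64.0], [-4.0, 64.0], [-4.0, 61.0], [-4.0, 59.0], [-4.0, 61.0], [-4.0, 55.0], [-3.0, 58.0], [-3.0, 8.0], [-0.0, 11.0], [2.0, 13.0], [2.0, 14.0], [4.0, 16.0], [6.0, 18.0], [8.0, 20.0], [10.0, 21.0], [12.0, 24.0], [12.0, 25.0], [14.0, 26.0], [15.0, 25.0], [16.0, 24.0], [17.0, 20.0], [17.0, 25.0], [19.0, 22.0], [20.0, 21.0], [21.0, 19.0], [22.0, 18.0], [24.0, 15.0], [24.0, 19.0],
[... 378 characters left out ...]
 [56.0, 29.0], [57.0, 31.0], [58.0, 32.0], [58.0, 34.0], [59.0, 32.0], [60.0, 34.0], [61.0, 35.0], [61.0, 34.0], [62.0, 35.0], [63.0, 36.0], [64.0, 38.0], [64.0, 36.0], [65.0, 37.0], [66.0, 38.0], [66.0, 37.0], [67.0, 38.0], [68.0, 38.0], [69.0, 41.0], [70.0, 39.0], [70.0, 40.0], [71.0, 40.0], [72.0, 39.0], [72.0, 40.0], [73.0, 41.0], [74.0, 40.0], [74.0, 41.0], [75.0, 42.0], [76.0, 41.0], [76.0, 42.0], [77.0, 43.0], [78.0, 42.0], [78.0, 43.0], [79.0, 44.0], [80.0, 43.0], [80.0, 44.0], [81.0, 43.0], [81.0, 44.0], [82.0, 45.0], [83.0, 44.0], [83.0, 45.0], [84.0, 46.0], [84.0, 45.0], [85.0, 46.0], [85.0, 45.0], [86.0, 46.0], [86.0, 47.0], [87.0, 48.0], [88.0, 47.0], [88.0, 46.0], [89.0, 47.0]]
```

With 120 N the creep stops and the weight reads 4.55 N, i.e. the cup plus three pucks. The slip measures −27.5°, so I'll treat the tool angle in the cup as −12.5° and continue. IK check first.

```bash
python3 - <<'E'
from h import *
np.set_printoptions(precision=2,suppress=True)
a=A+np.radians(-27.5)
print("place",manip.ik(*tcp(CUP0,cupR(Y0),a)),manip.ik(*tcp(CUP0+[0,0,.1],cupR(Y0),a)))
for yw in np.radians([50,70,90,110]):
    L=TRAY-.03*np.array([np.cos(yw),np.sin(yw)])
    print(np.degrees(yw))
    for k in(14.5,40,50,60,68):print("  ",k,manip.ik(*tcp(*pour_pose(L,yw,np.radians(k)),a)),tcp(*pour_pose(L,yw,np.radians(k)),a)[0])
E
```

```text
place [ 0.36  0.57 -0.07  1.82  0.09  0.97 -1.47] [ 0.34  0.45 -0.05  1.76  0.06  1.15 -1.45]
50.0
   14.5 [-0.19  0.45 -0.34  1.84  0.31  1.34 -1.37] [0.47 0.09 0.16]
   40 [-0.34  0.71 -0.27  1.61  0.37  1.76 -1.44] [0.48 0.1  0.17]
   50 [-0.38  0.82 -0.25  1.52  0.39  1.92 -1.45] [0.49 0.1  0.17]
   60 [-0.72  0.92  0.26  1.46  0.25  1.96 -1.18] [0.49 0.11 0.18]
   68 [-0.93  1.09  0.63  1.41  0.15  2.01 -0.91] [0.5  0.12 0.19]
70.0
   14.5 [-0.17  0.45 -0.37  1.85  0.47  1.29 -1.11] [0.51 0.06 0.16]
   40 [-0.37  0.68 -0.3   1.68  0.6   1.69 -1.26] [0.52 0.08 0.17]
   50 [-0.43  0.78 -0.28  1.61  0.63  1.83 -1.29] [0.52 0.08 0.17]
   60 [-0.48  0.87 -0.26  1.54  0.67  1.99 -1.29] [0.52 0.1  0.18]
   68 [-0.83  0.95  0.26  1.51  0.52  1.91 -1.05] [0.53 0.11 0.19]
90.0
   14.5 [-0.15  0.45 -0.4   1.86  0.61  1.21 -0.86] [0.56 0.06 0.16]
   40 [-0.4   0.63 -0.33  1.78  0.82  1.56 -1.1 ] [0.56 0.07 0.17]
   50 [-0.47  0.73 -0.3   1.73  0.87  1.7  -1.16] [0.56 0.08 0.17]
   60 [-0.53  0.81 -0.28  1.69  0.91  1.85 -1.19] [0.56 0.09 0.18]
   68 [-0.57  0.87 -0.26  1.65  0.94  1.96 -1.21] [0.56 0.1  0.19]
110.0
   14.5 [-0.12  0.44 -0.45  1.87  0.75  1.1  -0.61] [0.61 0.06 0.16]
   40 [-0.4   0.58 -0.36  1.89  1.03  1.41 -0.97] [0.6  0.08 0.17]
   50 [-0.5   0.66 -0.32  1.88  1.1   1.54 -1.07] [0.6  0.08 0.17]
   60 [-0.58  0.73 -0.29  1.86  1.14  1.68 -1.13] [0.59 0.1  0.18]
   68 [-0.63  0.8  -0.26  1.83  1.17  1.8  -1.18] [0.59 0.11 0.19]
```

```bash
cat > pour3.py <<'E'
from h import *
np.set_printoptions(precision=3,suppress=True)
a=A+np.radians(-27.5)
def tip(k,feed=.03): manip.move_linear(*tcp(*pour_pose(LXY,YP,np.radians(k)),a),feed=feed)
def roi(): 
    d=manip.read_camera("wrist")[1];return np.median(d[232:250,320:342])
tip(14.5);tip(27,.05);tip(38,.05);b=roi();s0=slip(cup_in_tool())[0];print("t",manip.sense()["t"],"roi",b,"slip",s0)
log=[];ang=38.;why="max"
while ang<64:
    ang+=1;tip(ang);F,_=avg(6,.01);g=roi()-b;log.append(F[2]);sl=slip(cup_in_tool())[0]
    if g>.010: why="gone";break
    if abs(sl-s0)>3: why="slip";break
    if len(log)>3 and np.mean(log[-3:])>-3.85: why="weight";break
tip(ang-5,.06)
manip.pause(.3);F,_=avg(25,.01);i,_=manip.read_camera("wrist");si,sd=manip.read_camera("side")
print(why,"ang",ang,"t",manip.sense()["t"],"roi",g,roi()-b,"slip",sl,slip(cup_in_tool()),"Fz",F[2],np.array(log))
cv2.imwrite("pics/pour3.png",np.hstack([cv2.resize(i,(400,250)),cv2.resize(si[130:330,160:400],(300,250))]))
E
python3 pour3.py
```

```text
t 26.9 roi 0.111091524 slip -27.816715337218888
gone ang 44.0 t 30.1583 roi 0.031069726 0.033053085 slip -27.91810406206964 (np.float64(-29.77550188665023), np.float64(0.000665335504044408), np.int64(715)) Fz -3.948679368725847 [-4.713 -4.472 -3.959 -4.179 -4.758 -3.344]
```

The third puck has gone. The weight reads 3.95 N, which fits the cup plus two. Bringing the cup upright now and re-measuring the slip before placing.

```bash
python3 - <<'E'
from h import *
np.set_printoptions(precision=3,suppress=True)
a=A+np.radians(-27.5)
def tip(k,feed=.05): manip.move_linear(*tcp(*pour_pose(LXY,YP,np.radians(k)),a),feed=feed)
tip(25);tip(12);tip(3);manip.pause(.2)
s1=slip(cup_in_tool());s2=slip(cup_in_tool(),.088);print("t",manip.sense()["t"],s1,s2,avg(20,.01)[0])
i,d=manip.read_camera("side");np.save("s4.npy",d);cv2.imwrite("pics/side4.png",i)
P=cloud(d,manip.camera_info("side"));hs=cv2.cvtColor(i,cv2.COLOR_BGR2HSV)
L=R.from_euler("z",-24.07,degrees=True).apply((P-[*TRAY,0]).reshape(-1,3)).reshape(P.shape)
m=((abs(L[...,0])<.08)&(abs(L[...,1])<.075)&(P[...,2]>.042)&(P[...,2]<.1)).astype(np.uint8)
n,l,st,ce=cv2.connectedComponentsWithStats(m)
for k in range(1,n):
    if st[k,4]>8: print(st[k],np.median(L[l==k],0),hs[l==k].mean(0))
crop=cv2.resize(i[215:315,220:330],(550,500),interpolation=cv2.INTER_CUBIC);cv2.imwrite("pics/tray4.png",crop)
E
```

```text
t 31.6333 (np.float64(-29.182539496535473), np.float64(0.0007477236730628655), np.int64(717)) (np.float64(-29.350710933166198), np.float64(0.000635972080950422), np.int64(541)) [-0.122 -0.234 -3.749  0.451 -0.154 -0.011]
[238 261  39  21 492] [0.036 0.033 0.052] [ 21.018  41.959 147.5  ]
```

View pics/tray4.png

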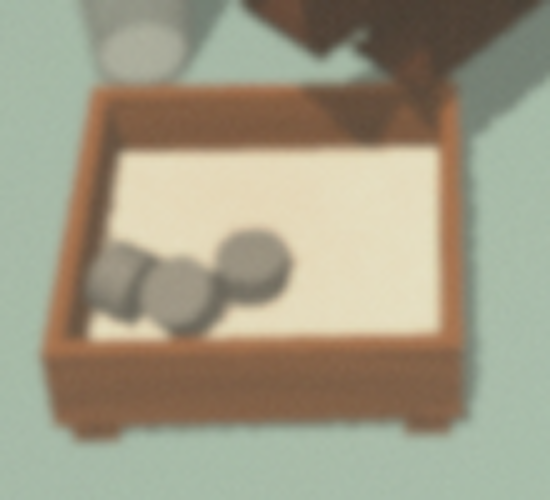

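The crop shows three pucks in the tray ((120,280), (180,295), (253,265)), and the weight says two remain in the cup. The slip holds steady at −29.3°, so I'll place the cup with that correction.

```bash
python3 - <<'E'
from h import *
np.set_printoptions(precision=3,suppress=True)
a=A+np.radians(-29.3)
manip.move_linear(*tcp(*pour_pose(LXY,YP,0.),a),feed=.05)
manip.move_linear(*tcp(CUP0+[0,0,.1],cupR(Y0),a),feed=.12)
print("t",manip.sense()["t"],slip(cup_in_tool()))
manip.move_linear(*tcp(CUP0+[0,0,.008],cupR(Y0),a),feed=.06);manip.pause(.2)
b=avg(15,.01)[0][2];print("b",b)
for h in np.arange(.006,-.0041,-.001):
    manip.move_linear(*tcp(CUP0+[0,0,h],cupR(Y0),a),feed=.02);F=avg(8,.01)[0]
    print(round(h,4),F[:3])
    if F[2]>b+2.5: break
print("t",manip.sense()["t"],slip(cup_in_tool()))
E
```

```text
t 34.8083 (np.float64(-29.092069693973716), np.float64(0.0007255574932865853), np.int64(730))
b -3.810233708283994
0.006 [ 0.105  0.02  -3.695]
0.005 [ 0.186  0.17  -4.032]
0.004 [ 0.071 -0.178 -3.567]
0.003 [ 0.226  0.235 -4.144]
0.002 [-0.283  0.007 -3.293]
0.001 [ 0.315  0.115 -4.06 ]
0.0 [-0.447 -0.188 -3.689]
-0.001 [-0.911 -0.165  2.572]
t 39.4 (np.float64(-29.339936603801096), np.float64(0.0006995276045267786), np.int64(733))
```

```bash
python3 - <<'E'
from h import *
np.set_printoptions(precision=3,suppress=True)
manip.grip(.06,20);manip.grip(.085);manip.pause(.2);s=manip.sense();print(s["t"],s["width"],s["wrist_force"])
manip.move_linear(s["position"]+[0,0,.14],feed=.12);manip.pause(.4)
i,d=manip.read_camera("top");P=cloud(d,manip.camera_info("top"))-[0,0,.0022]
s=manip.sense();c=manip.camera_info("wrist");wi,wd=manip.read_camera("wrist")
Q=cupR(Y0).inv().apply((cloud(wd,c)-CUP0).reshape(-1,3)).reshape(400,640,3)
hs=cv2.cvtColor(wi,cv2.COLOR_BGR2HSV)
m=(abs(Q[...,1])<.035)&(Q[...,0]>-.08)&(Q[...,0]<.14)&(Q[...,2]>.01)&(Q[...,2]<.15);q=Q[m]
print("ext",q.min(0),q.max(0));f=(abs(Q[...,1])<.008)&m
for x in np.arange(-.04,.121,.01):
    k=f&(abs(Q[...,0]-x)<.003);print(round(x,3),np.median(Q[k][:,2])-np.interp(x,PX,PZ) if k.sum()>3 else None)
k=f&(Q[...,0]>.09)&(Q[...,0]<.12);print("lip slope deg",np.degrees(np.arctan(np.polyfit(Q[k][:,0],Q[k][:,2],1)[0])))
mid=(Q[...,2]>.09)&m;print("cup rect",cv2.minAreaRect(Q[mid][:,:2].astype(np.float32)))
for n,b in(("carafe",(315,65,370,150,.03,.3)),("glass",(268,92,312,145,.02,.13))):
    z=P[...,2];M=np.zeros(z.shape,bool);M[b[1]:b[3],b[0]:b[2]]=1;M&=(z>b[4])&(z<b[5]);print(n,M.sum(),cv2.minAreaRect(P[M][:,:2].astype(np.float32))[0])
print(manip.sense()["t"])
E
```

```text
40.3 0.08494835922319359 [-0.325 -0.244  0.034]
ext [-0.057 -0.024  0.011] [0.13  0.026 0.112]
-0.04 0.021632563427278657
-0.03 0.02312342736874944
-0.02 0.021891993045277416
-0.01 0.021466501025465212
0.0 0.02120735351994088
0.01 0.02102186781735412
0.02 0.005924590407792772
0.03 -0.002802034935068483
0.04 -0.0028501882926264127
0.05 -0.00270404669776754
0.06 -0.001082929901616403
0.07 -0.0008645348509586231
0.08 -0.0009323206655097588
0.09 -0.00021326734701437866
0.1 0.0009857034447532526
0.11 0.0008782617051293351
0.12 0.0009883549309191997
lip slope deg 1.3568890113035756
cup rect ((0.07484076917171478, 0.0008148383349180222), (0.05017249658703804, 0.10930375754833221), 89.79393768310547)
carafe 1830 (0.7121173739433289, -0.05018555372953415)
glass 937 (0.7148599028587341, 0.05260971933603287)
42.1167
```

The cup is upright and centred on the mat, with two pucks at the back (floor +22 mm from x = −40 to 10 mm). The carafe and glass haven't moved, so I'm handing it in.

```bash
python3 -c "
from rig import manip
print(manip.close_job())"
```

```text
the job is handed in; nothing more can be done
None
```

I handed the job in at about 42 s, no verdict returned: three pucks are in the tray, and the cup stands upright and released on the middle of its mat with the other two inside, despite slipping about 28° in the grip mid-pour at 80 N (I raised the grip to 120 N); the carafe and glass did not move.

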